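# Lock a glued case down in the bench fixture

## Task

The freshly glued white plastic case has to be held in the bench fixture while it sets. Slide it gently along between the rails until it sits fully home against the end stop, then swing the toggle clamp's handle over, past dead centre and right down to the clamp's own stop, so that the clamp stays locked with its rubber pad pressing on the case. The handle is sprung and looks down before the clamp really is, so go by feel without straining it; do not shove the case hard into the stop, and leave the other things on the bench where they are.

Things in the scene. Friction and masses are not known exactly. Their poses are not given: they have to be found in the camera images.
- fixture: Fixed dark steel plate, 330 x 120 x 12 mm, with two steel rails and a toggle clamp. Origin on the bench under the end stop's face; x along the rails, the way the case is slid (to the stop and on to the clamp), z up. Plate x -210 to 120 mm, top z 12. Rails x -195 to 0, 53 mm apart, 12 mm wide, tops z 19. Behind the stop stand the clamp's cheeks: x 20 to 95, y within 18, up to z 74
- end_stop: Steel block 12 x 53 x 12 mm on the plate across the end of the rails. Its face, which the case's front end meets, is at fixture x = 0; top at z = 24 mm. More than 30 N from the case on it counts as a hard shove
- case: White moulded case, 80 x 50 x 18 mm, 90 g, flat on the plate between the rails. Origin at the centre of its underside; x towards the stop. Front 60 mm: 50 wide, 18 high; rear 20 mm: 42 wide, 14 high. Rear face at x -40 mm, front +40, so it is home with its origin at fixture x -40 mm; it starts 50 to 100 mm short of that
- pad: Rubber pad, 18 mm across, under the clamp arm's end; origin in the arm, the pad's underside 41 mm below it. Open, the arm points up at about 63 degrees (its end near fixture x -5, z 130 mm); shut, it lies level over the case and the sprung pad (2.5 N per mm) presses on the case's top near fixture x -45 with about 8 N
- crank (a joint): Turn of the clamp's crank, rad: 0 open, as it starts, 1.00 dead centre, 1.06 hard stop, locked. Friction of 0.6 N m keeps it where it is left once past about 0.9; on top a return spring resists with up to 1.1 N m, most near 0.55, nothing at 1.00, and beyond that holds it shut. Short of dead centre it is not locked
- handle (a joint): How far the handle is bent on its rubber bush against the crank, rad, positive when pushed in the closing direction; 0 at rest, 6.5 N m per rad. Beyond 0.38 (2.5 N m, some 24 N at grip_mid) the bush is strained: not allowed. The hardest point of the swing takes about 0.24 (15 N at grip_mid)
- handle_pivot (a point): Pivot of crank and handle, at fixture x 62, z 62 mm; they swing in the fixture's x-z plane. The handle starts steeply up, leaning away from the case, and ends level, pointing away from the case. Pushed on its upper side, away from the case and then down, it shuts the clamp; at the stop it still gives on its bush
- grip_mid (a point): Middle of the handle's black grip, on its axis, 105 mm from handle_pivot. Round bar 20 mm thick, 50 to 135 mm from the pivot. Its angle above fixture x is 1.10 - crank - handle (rad)
- tray: White card tray 130 x 190 x 30 mm with coin cells, bystander; origin at the centre of its underside
- iron_stand: Black soldering-iron stand, 80 x 90 x 130 mm, bystander; origin at the centre of its underside
- reel: Grey solder reel, 60 mm across, 42 mm high, bystander; origin at the centre of its underside
Not all that is in view belongs to the job. Several things have the shape of the case; the one meant has the colours described above.

How it is judged:
On the way, in this order (a step that is already met when the one before it is completed fails the run):
1. the case is fully home against the end stop while the clamp is still open (x of case in the frame of fixture above -0.042 m and z of case in the frame of fixture below 0.015 m and angle between the x axis of case and the x axis of fixture, either way round below 0.06 rad and value of joint crank below 0.5 rad), for 0.2 s.
2. the crank is past dead centre at its stop and the pad presses on the case (value of joint crank above 1.04 rad and contact force between pad and case above 3 N), for 0.2 s.
At the end, for the whole second after the job is handed in: The case lies flat and at rest between the rails within 2 mm of the end stop, in line with the rails to 0.06 rad; the crank is past dead centre at 1.04 rad or more, and the pad presses on the case with more than 3 N (all of step 2 and x of case in the frame of fixture above -0.042 m and z of case in the frame of fixture below 0.015 m and angle between the x axis of case and the x axis of fixture, either way round below 0.06 rad and linear speed of case below 0.01 m/s); the robot touches nothing.
It fails at once if the case is shoved against the end stop with more than 30 N (contact force between case and end_stop above 30 N).
It fails at once if the handle is strained, bent more than 0.38 rad on its bush (value of joint handle above 0.38 rad or value of joint handle below -0.38 rad).
It fails at once if the tray is moved more than 20 mm (distance of tray from where it was at the start of the episode above 0.02 m).
It fails at once if the iron stand is moved more than 20 mm (distance of iron_stand from where it was at the start of the episode above 0.02 m).
It fails at once if the solder reel is moved more than 20 mm (distance of reel from where it was at the start of the episode above 0.02 m).
It also fails if it takes over 70 s, if anything falls off the work surface, if the arm or the gripper's body presses on something with over 40 N, if the wrist force passes 120 N, or if a joint passes its speed limit or range.

## Robot

A 6-joint arm with a two-finger parallel gripper is mounted at the origin on the work surface. World frame = base frame: x ahead of the robot, y to its left, z up, the work surface at z = 0. Lengths are in m, angles in rad, forces in N, time in s.
With the tool pointing down it reaches from about 0.35 to 0.775 m from the base axis. Payload 7.3 kg.
Tool frame: the origin (TCP) lies midway between the tips of the shut fingers; the grasp point (between the pads) lies 19 mm behind it; z points along the fingers, y is the line along which they close (so a half turn about z gives the same grasp; the last joint's range is limited). The gripper opens to 92 mm and grips with 3 to 60 N. Pads are 19 mm wide; open, the fingers measure 130 mm over their backs; the gripper's body (75 mm by 190 mm) begins 47 mm behind the grasp point.
Start: joints at [1.087, 0.342, 1.524, -0, 1.275, -0.146], TCP at [0.174, 0.495, 0.227] pointing down, gripper open.
Joint ranges: [-2.53, 2.53], [-0.77, 2.02], [0.04, 2.7], [-1, 4.14], [0.28, 2.66], [-3.11, 3.11]. Speed limits (rad/s): [2.57, 2.57, 3.14, 3.14, 3.14, 3.14].

## Interface

Orientations are given as a unit quaternion [x, y, z, w].
In Python, from bench import arm gives the robot as it stands.
- The arm moves only by the tool servo_tool, never from a script. Its argument "plan" is a list of rows, each an object with "dp": the shift along the world's x, y, z scaled (see below), a list of three; "twist": the turn, a rotation vector about the world's x, y, z scaled (see below), a list of three; "gripper": the opening, from 0 (shut) to 1 (fully open). In form: [{"dp": [tx, ty, tz], "twist": [ax, ay, az], "gripper": gripper}, ...]. A call has 1 to 8 rows; each row is the pose to reach, as a shift and turn from the pose commanded when the call began, turning the shorter way round; what a row does not reach only later rows make up. The controller multiplies each number of a shift by 12 cm and each number of a turn by pi rad. A row lasts 1/10 s, in which the tool goes at most 50 mm and 8.59 degrees, less where a joint would pass 70% of its speed; a pose out of reach is approached as far as the arm can. A call with a number of a shift or a turn outside -1 to 1 is refused whole. A call with a gripper value outside its range is refused whole. The fingers move at their own pace and stop on an object; "squeeze" is the grip in N (left out, the last holds). Time passes only in rows, so rows that repeat a pose let the fingers close. It gives the time, the measured TCP pose, the force, the opening and the grip force at its end, in the units of the state.
- arm.get_state(): the state, without advancing time (a new reading comes with each control period).
- arm.capture(name): name is "side" or "top" or "wrist"; returns (picture, depth): 420x560x3 uint8, red, green, blue; 420x560 float32, m along the optical axis (not along the pixel's ray), 0 where there is no reading.
- arm.calibration(name): a dict with "K" (3x3 intrinsics, pixels), "world_from_camera" (4x4, takes a point from camera to world coordinates). Camera axes: x right, y down, z forward; pixel columns grow to the right and rows downward; lengths in m; the calibration is good to about 2 mm. A picture is of the moment at which its call begins: read the wrist's pose just before it. calibration takes no time and is no camera call; for the wrist camera it gives the pose at the moment of the call.
- arm.close_job(): hands the job in; it is judged then, once.
The state is a dict: "time_s": time; "joints": joint angles; "joint_velocities": joint speeds; "effort": joint torques, N m; "position": TCP position; "tool_rot": TCP orientation; "contact_force": force on the tool from outside, world axes, zero at the start; "wrist_torque": the same for the moment, N m; "width": finger opening in m; "grip_force": force on a finger pad.
Only numpy, scipy, OpenCV 4.12 (cv2) and the standard library are available. Lean on these libraries where they do the work, as an engineer would, in place of code of your own. Each camera call takes 0.05 s, during which the arm holds its last target. There are 200 camera calls.

## Working session

There is one attempt and no reset: what is moved stays moved. The work goes in short steps, Python scripts to look and compute and a tool call to move; the robot and the scene stay as the last step left them, time stands still between calls to the robot, and variables do not carry over. Pictures are saved under pics/ and viewed, at most 10 in all, crops included, and the job is handed in when it is done.

Besides the shell and the picture viewer there is one more tool, called after "Request:" as name(argument=value, ...), one argument or row to a line, values as JSON. servo_tool: Moves the arm, as the interface text tells. Shifts and turns lie within -1 to 1; 1 stands for 12 cm of shift or pi rad of turn. Its arguments: {"type":"object","properties":{"plan":{"type":"array","items":{"type":"object","properties":{"dp":{"type":"array","items":{"type":"number","minimum":-1,"maximum":1}},"twist":{"type":"array","items":{"type":"number","minimum":-1,"maximum":1}},"gripper":{"type":"number"}}}},"squeeze":{"type":"number"}},"required":["plan"]}

```bash
mkdir -p pics; cat > h.py <<'E'
import numpy as np, cv2
from bench import arm
def snap(n,f):
    c=arm.calibration(n); p,d=arm.capture(n); np.savez('pics/'+f+'.npz',p=p,d=d,K=c['K'],T=c['world_from_camera'])
    cv2.imwrite('pics/'+f+'.png',cv2.cvtColor(p,cv2.COLOR_RGB2BGR))
def pts(f):
    z=np.load('pics/'+f+'.npz'); d=z['d'];K=z['K'];T=z['T']
    v,u=np.mgrid[:d.shape[0],:d.shape[1]]
    P=np.stack([(u-K[0,2])/K[0,0]*d,(v-K[1,2])/K[1,1]*d,d],-1)
    W=P@T[:3,:3].T+T[:3,3]; W[d==0]=np.nan
    return z['p'],W
E
python3 - <<'E'
from h import *
snap('top','t0');snap('side','s0')
s=arm.get_state();print(s['position'],s['tool_rot'],s['contact_force'],s['width'])
E
```

```text
[0.17380155 0.49503358 0.22610616] [ 1.68090853e-01  9.85771270e-01 -6.50883383e-04 -2.08956626e-04] [ 0.1802613  -0.76798373 -0.14868018] 0.09158310052860483
```

View pics/t0.png

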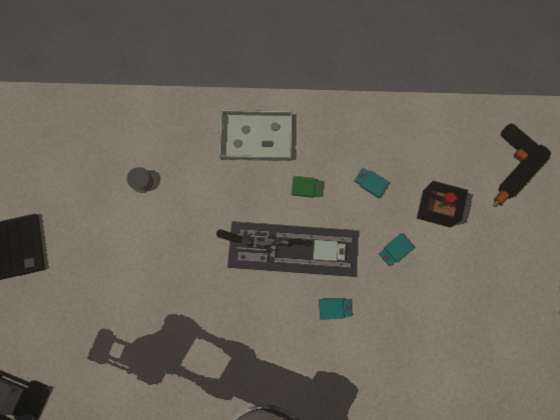

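View pics/s0.png

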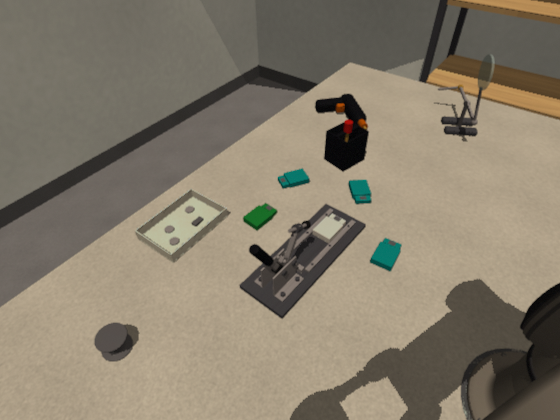

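Top view: plate corners at about (232,222), (358,230), (357,276), (228,268). The clamp and its black handle are at the left (219,235), and the white case is at (328,251). The tray, reel and iron stand are well clear.

```bash
python3 - <<'E'
from h import *
p,W=pts('t0')
for uv in [(232,222),(358,230),(357,276),(228,268),(312,240),(313,261),(346,241),(346,262),(328,251),(340,251),(222,234),(450,205),(250,135),(140,180),(305,187)]:
    print(uv,W[uv[1],uv[0]].round(4),p[uv[1],uv[0]])
# plate fit
m=np.zeros(W.shape[:2],bool);m[210:290,215:370]=1
m&=(W[...,2]>.007)&(W[...,2]<.025)
n,l,st,_=cv2.connectedComponentsWithStats(m.astype(np.uint8));i=1+st[1:,4].argmax()
q=W[l==i][:,:2].astype(np.float32);r=cv2.minAreaRect(q*1000);print('plate',r,len(q),np.median(W[l==i][:,2]))
# case
g=p.astype(int);b=(g.min(-1)>150)&m
q=W[b][:,:2].astype(np.float32);print('case',cv2.minAreaRect(q*1000),b.sum(),np.median(W[b][:,2]))
big=lambda f,u,v,w,h,k:cv2.imwrite(f'pics/{f}_c.png',cv2.resize(cv2.imread(f'pics/{f}.png')[v:v+h,u:u+w],None,fx=k,fy=k,interpolation=cv2.INTER_CUBIC))
big('t0',210,205,160,85,5)
E
```

```text
(232, 222) [0.5645 0.1047 0.0166] [71 67 65]
(358, 230) [ 0.5531 -0.2228  0.011 ] [84 78 70]
(357, 276) [ 4.352e-01 -2.216e-01 -3.000e-04] [102  95  84]
(228, 268) [ 0.4473  0.1115 -0.0048] [118 109  97]
(312, 240) [ 0.5239 -0.1039  0.0102] [53 50 50]
(313, 261) [ 0.4686 -0.1071  0.0191] [100  94  91]
(346, 241) [ 0.5218 -0.1907  0.0221] [90 84 80]
(346, 262) [ 0.4688 -0.1917  0.0146] [69 65 62]
(328, 251) [ 0.4941 -0.1445  0.0276] [135 141 128]
(340, 251) [ 0.4949 -0.175   0.0278] [70 68 64]
(222, 234) [0.506  0.1068 0.1823] [38 36 33]
(450, 205) [ 0.6211 -0.4576  0.0331] [55 43 32]
(250, 135) [0.8087 0.0695 0.0018] [136 143 126]
(140, 180) [0.6647 0.3462 0.0393] [73 68 65]
(305, 187) [ 0.6631 -0.0827  0.0171] [45 85 46]
plate ((501.5650634765625, -55.708465576171875), (330.798583984375, 124.45933532714844), 86.83528900146484) 4512 0.012958264111928686
case ((0.0, 0.0), (0.0, 0.0), 0.0) 0 nan
  return _methods._mean(a, axis=axis, dtype=dtype,
  ret = ret.dtype.type(ret / rcount)
```

View pics/t0_c.png

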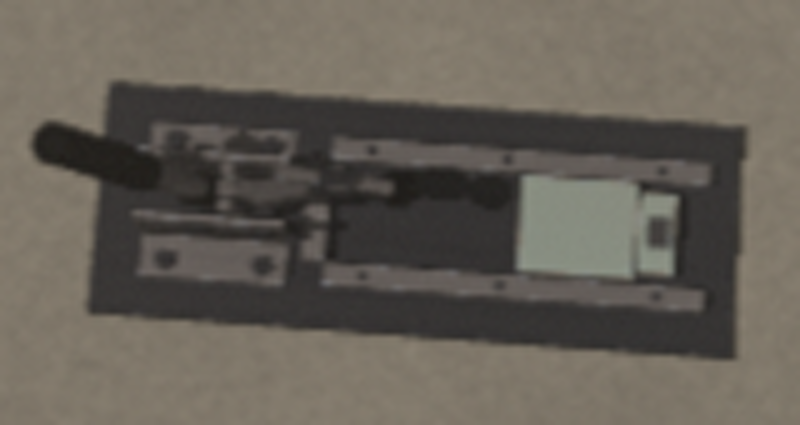

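The enlarged crop shows plate corners (110,85), (745,128), (735,356) and (90,313). The case front edge is at x≈518 and its rear face at x≈678. The rails run (333,150)–(710,173) and (322,274)–(705,301), and the handle tip is at (45,142).

```bash
cat >> h.py <<'E'
def ray(f,u,v,z):
    a=np.load('pics/'+f+'.npz');K=a['K'];T=a['T']
    d=T[:3,:3]@np.array([(u-K[0,2])/K[0,0],(v-K[1,2])/K[1,1],1]);o=T[:3,3]
    return o+d*(z-o[2])/d[2]
E
python3 - <<'E'
from h import *
R=lambda x,y,z:ray('t0',210+x/5-.4,205+y/5-.4,z)[:2]
c=np.array([R(*q,.012) for q in [(110,85),(745,128),(735,356),(90,313)]])
print(c.round(4));ctr=c.mean(0)
d=(c[0]-c[1]+c[3]-c[2]);print('len',np.linalg.norm(c[0]-c[1]),np.linalg.norm(c[3]-c[2]),'wid',np.linalg.norm(c[0]-c[3]),np.linalg.norm(c[1]-c[2]))
d/=np.linalg.norm(d);e=np.array([-d[1],d[0]]);O=ctr+.045*d
r=[R(333,139,.019),R(710,161,.019)];r2=[R(322,284,.019),R(705,311,.019)]
for a,b in (r,r2):print('rail yaw',np.degrees(np.arctan2(*(a-b)[::-1])))
print('yaw',np.degrees(np.arctan2(d[1],d[0])),'ctr',ctr,'O',O,'d',d)
F=lambda w:(np.array([(w-O)@d,(w-O)@e])).round(4)
for n,q in dict(rear_t=(680,193,.026),rear_b=(676,276,.026),front_t=(520,176,.03),front_b=(516,274,.03),stepT=(640,180,.03),stop=(330,235,.024),stopb=(302,235,.024),railT=(333,139,.019),railB=(322,287,.019),railTe=(712,173,.019),tip=(32,142,.18)).items():print(n,F(R(*q)))
p,W=pts('t0')
m=np.zeros(W.shape[:2],bool);m[225:246,210:245]=1;m&=(W[...,2]>.09)
for w in W[m][::8]:print(F(w[:2]),w[2].round(4),end=' ')
E
```

```text
[[ 0.5664  0.1063]
 [ 0.5525 -0.2243]
 [ 0.4346 -0.2191]
 [ 0.4477  0.1106]]
len 0.33086109921206486 0.32998430748049007 wid 0.11877016617545347 0.11803994378133185
rail yaw 88.14202832281057
rail yaw 87.48565719233507
yaw 87.65325549807729 ctr [ 0.50029657 -0.05660749] O [ 0.50213918 -0.01164523] d [0.04094697 0.99916132]
rear_t [-0.1769 -0.0206]
rear_b [-0.1769  0.0219]
front_t [-0.0947 -0.0233]
front_b [-0.0956  0.0269]
stepT [-0.1559 -0.0253]
stop [-0.      0.0127]
stopb [0.0142 0.0136]
railT [ 0.0023 -0.0377]
railB [0.0023 0.0389]
railTe [-0.1936 -0.0332]
tip [ 0.1326 -0.0007]
[ 0.1237 -0.0097] 0.1853 [ 0.1159 -0.0098] 0.1744 [ 0.117  -0.0062] 0.1812 [ 0.1259 -0.0033] 0.1809 [ 0.1096 -0.0068] 0.1669 [ 0.1231 -0.0009] 0.183 [ 0.1074 -0.005 ] 0.1646 [0.1279 0.0012] 0.1795 [ 0.1105 -0.0009] 0.1741 [ 0.0963 -0.0074] 0.1402 [0.12  0.004] 0.1862 [ 0.1051 -0.001 ] 0.1614 [ 0.09   -0.0069] 0.1312 [0.1175 0.0061] 0.186 [0.1031 0.0005] 0.1568 [ 0.0876 -0.0048] 0.1301 [0.1164 0.0068] 0.1763 [0.1007 0.0025] 0.1558 [ 0.0855 -0.0033] 0.1254 [0.1082 0.0072] 0.1674 [0.0934 0.0015] 0.1375 [ 0.0777 -0.0044] 0.1064 [0.0969 0.0053] 0.1452 [0.0808 0.0004] 0.1206 [0.0958 0.0058] 0.1335 [0.0796 0.0008] 0.1079 [0.087  0.0064] 0.1255 [0.0898 0.0081] 0.1196
```

Request:
servo_tool(
  plan=[
    {"dp":[1,-1,0.5],"twist":[0,0,-0.135],"gripper":0},
    {"dp":[1,-1,0.5],"twist":[0,0,-0.135],"gripper":0},
    {"dp":[1,-1,0.5],"twist":[0,0,-0.135],"gripper":0},
    {"dp":[1,-1,0.5],"twist":[0,0,-0.135],"gripper":0},
    {"dp":[1,-1,0.5],"twist":[0,0,-0.135],"gripper":0},
  ],
)

```text
time_s: 0.6
position: [0.2965, 0.3736, 0.288]
tool_rot: [0.374, 0.928, 0.001, 0.001]
contact_force: [-0.3, -0.1, -0.7]
width: 0.0563
grip_force: 0.0
```

Request:
servo_tool(
  plan=[
    {"dp":[1,-1,0],"twist":[0,0,-0.135],"gripper":0},
    {"dp":[1,-1,0],"twist":[0,0,-0.135],"gripper":0},
    {"dp":[1,-1,0],"twist":[0,0,-0.135],"gripper":0},
    {"dp":[1,-1,0],"twist":[0,0,-0.135],"gripper":0},
    {"dp":[1,-1,0],"twist":[0,0,-0.135],"gripper":0},
  ],
)

```text
time_s: 1.1
position: [0.4151, 0.2541, 0.2858]
tool_rot: [0.56, 0.828, -0.001, -0.0]
contact_force: [0.1, -0.1, -0.1]
width: 0.0165
grip_force: 0.0
```

Request:
servo_tool(
  plan=[
    {"dp":[0.66,-1,0],"twist":[0,0,-0.135],"gripper":0},
    {"dp":[0.66,-1,0],"twist":[0,0,-0.135],"gripper":0},
    {"dp":[0.66,-1,0],"twist":[0,0,-0.135],"gripper":0},
    {"dp":[0.66,-1,0],"twist":[0,0,-0.135],"gripper":0},
    {"dp":[0.66,-1,0],"twist":[0,0,-0.135],"gripper":0},
  ],
)

```text
time_s: 1.6
position: [0.4926, 0.1362, 0.2861]
tool_rot: [0.721, 0.693, -0.0, -0.001]
contact_force: [-0.7, 0.1, -0.6]
width: 0.0003
grip_force: 0.0
```

Request:
servo_tool(
  plan=[
    {"dp":[0,-1,0],"twist":[0,0,0],"gripper":0},
    {"dp":[0,-1,0],"twist":[0,0,0],"gripper":0},
    {"dp":[0,-1,0],"twist":[0,0,0],"gripper":0},
    {"dp":[0,-1,0],"twist":[0,0,0],"gripper":0},
  ],
)

```text
time_s: 2.0
position: [0.4926, 0.0154, 0.2867]
tool_rot: [0.721, 0.693, -0.0, -0.0]
contact_force: [-0.3, 1.3, 0.2]
width: 0.0003
grip_force: 0.0
```

Request:
servo_tool(
  plan=[
    {"dp":[0,-1,0],"twist":[0,0,0],"gripper":0},
    {"dp":[0,-1,0],"twist":[0,0,0],"gripper":0},
    {"dp":[0,-1,0],"twist":[0,0,0],"gripper":0},
    {"dp":[0,-1,0],"twist":[0,0,0],"gripper":0},
  ],
)

```text
time_s: 2.4
position: [0.4933, -0.1043, 0.2865]
tool_rot: [0.721, 0.693, 0.0, -0.0]
contact_force: [0.2, 0.8, -0.6]
width: 0.0005
grip_force: 0.0
```

Request:
servo_tool(
  plan=[
    {"dp":[0,-1,0],"twist":[0,0,0],"gripper":0},
    {"dp":[0,-1,0],"twist":[0,0,0],"gripper":0},
    {"dp":[0,-1,0],"twist":[0,0,0],"gripper":0},
    {"dp":[0,-1,0],"twist":[0,0,0],"gripper":0},
    {"dp":[0,-1,0],"twist":[0,0,0],"gripper":0},
  ],
)

```text
time_s: 2.9
position: [0.4938, -0.2221, 0.2866]
tool_rot: [0.72, 0.694, 0.0, -0.001]
contact_force: [-0.2, 0.3, -0.6]
width: 0.0004
grip_force: 0.0
```

Request:
servo_tool(
  plan=[
    {"dp":[0,0,-1],"twist":[0,0,0],"gripper":0},
    {"dp":[0,0,-1],"twist":[0,0,0],"gripper":0},
    {"dp":[0,0,-1],"twist":[0,0,0],"gripper":0},
    {"dp":[0,0,-1],"twist":[0,0,0],"gripper":0},
  ],
)

```text
time_s: 3.3
position: [0.492, -0.2208, 0.1639]
tool_rot: [0.72, 0.694, -0.0, -0.003]
contact_force: [-0.2, 0.4, 0.8]
width: 0.0007
grip_force: 0.0
```

Request:
servo_tool(
  plan=[
    {"dp":[0,0,-0.5],"twist":[0,0,0],"gripper":0},
    {"dp":[0,0,-0.9],"twist":[0,0,0],"gripper":0},
    {"dp":[0,0,-1],"twist":[0,0,0],"gripper":0},
    {"dp":[0,0,-1],"twist":[0,0,0],"gripper":0},
    {"dp":[0,0,-1],"twist":[0,0,0],"gripper":0},
  ],
)

```text
time_s: 3.8
position: [0.4948, -0.2243, 0.0487]
tool_rot: [0.72, 0.694, 0.0, 0.001]
contact_force: [0.6, -0.4, 0.5]
width: 0.0006
grip_force: 0.0
```

Request:
servo_tool(
  plan=[
    {"dp":[0,0,-0.1],"twist":[0,0,0],"gripper":0},
    {"dp":[0,0,-0.2],"twist":[0,0,0],"gripper":0},
    {"dp":[0,0,-0.23],"twist":[0,0,0],"gripper":0},
    {"dp":[0,0,-0.23],"twist":[0,0,0],"gripper":0},
    {"dp":[0,0,-0.23],"twist":[0,0,0],"gripper":0},
  ],
)

```text
time_s: 4.3
position: [0.4933, -0.2248, 0.0192]
tool_rot: [0.721, 0.693, 0.0, 0.0]
contact_force: [0.9, -0.3, -0.5]
width: 0.0006
grip_force: 0.0
```

Request:
servo_tool(
  plan=[
    {"dp":[0.002,0.05,0],"twist":[0,0,0],"gripper":0},
    {"dp":[0.004,0.1,0],"twist":[0,0,0],"gripper":0},
    {"dp":[0.006,0.15,0],"twist":[0,0,0],"gripper":0},
    {"dp":[0.007,0.18,0],"twist":[0,0,0],"gripper":0},
    {"dp":[0.008,0.2,0],"twist":[0,0,0],"gripper":0},
    {"dp":[0.01,0.24,0],"twist":[0,0,0],"gripper":0},
    {"dp":[0.011,0.27,0],"twist":[0,0,0],"gripper":0},
    {"dp":[0.012,0.3,0],"twist":[0,0,0],"gripper":0},
  ],
)

```text
time_s: 5.1
position: [0.4947, -0.1885, 0.0192]
tool_rot: [0.721, 0.693, 0.0, 0.0]
contact_force: [-0.3, -0.5, 1.0]
width: 0.0003
grip_force: 0.5
```

Request:
servo_tool(
  plan=[
    {"dp":[0.001,0.03,0],"twist":[0,0,0],"gripper":0},
    {"dp":[0.002,0.06,0],"twist":[0,0,0],"gripper":0},
    {"dp":[0.004,0.09,0],"twist":[0,0,0],"gripper":0},
    {"dp":[0.005,0.12,0],"twist":[0,0,0],"gripper":0},
    {"dp":[0.006,0.15,0],"twist":[0,0,0],"gripper":0},
    {"dp":[0.007,0.18,0],"twist":[0,0,0],"gripper":0},
    {"dp":[0.008,0.21,0],"twist":[0,0,0],"gripper":0},
    {"dp":[0.01,0.24,0],"twist":[0,0,0],"gripper":0},
  ],
)

```text
time_s: 5.9
position: [0.4958, -0.1595, 0.0191]
tool_rot: [0.721, 0.693, 0.0, 0.0]
contact_force: [-1.1, -1.1, 1.2]
width: 0.0007
grip_force: 0.6
```

```bash
python3 - <<'E'
from h import *
snap('top','t1');snap('side','s1')
a=cv2.imread('pics/t1.png')[205:290,210:370];b=cv2.imread('pics/s1.png')[190:320,230:390]
cv2.imwrite('pics/c1.png',np.vstack([cv2.resize(a,(480,255),interpolation=2),cv2.resize(b,(480,340),interpolation=2)]))
E
```

```text
(no output)
```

View pics/c1.png

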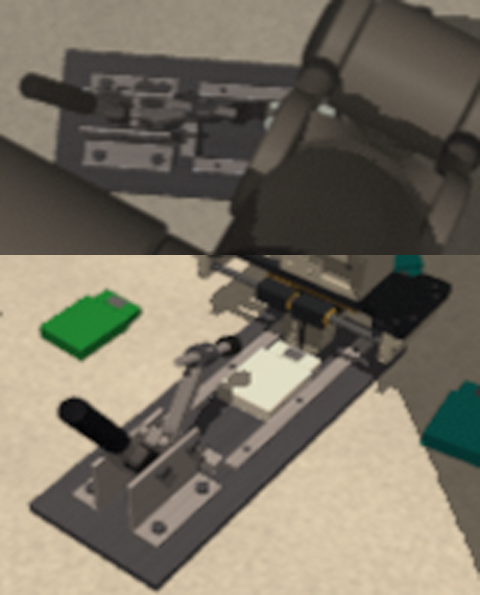

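The fingers sit squarely behind the case and it is sliding straight between the rails. Continuing.

Request:
servo_tool(
  plan=[
    {"dp":[0.001,0.03,0],"twist":[0,0,0],"gripper":0},
    {"dp":[0.002,0.06,0],"twist":[0,0,0],"gripper":0},
    {"dp":[0.004,0.09,0],"twist":[0,0,0],"gripper":0},
    {"dp":[0.005,0.12,0],"twist":[0,0,0],"gripper":0},
    {"dp":[0.006,0.15,0],"twist":[0,0,0],"gripper":0},
    {"dp":[0.007,0.18,0],"twist":[0,0,0],"gripper":0},
    {"dp":[0.008,0.21,0],"twist":[0,0,0],"gripper":0},
    {"dp":[0.01,0.24,0],"twist":[0,0,0],"gripper":0},
  ],
)

```text
time_s: 6.8
position: [0.497, -0.1307, 0.0191]
tool_rot: [0.721, 0.693, 0.0, 0.0]
contact_force: [0.2, 0.7, -1.2]
width: 0.0005
grip_force: 0.1
```

Request:
servo_tool(
  plan=[
    {"dp":[0.001,0.03,0],"twist":[0,0,0],"gripper":0},
    {"dp":[0.002,0.06,0],"twist":[0,0,0],"gripper":0},
    {"dp":[0.004,0.09,0],"twist":[0,0,0],"gripper":0},
    {"dp":[0.005,0.11,0],"twist":[0,0,0],"gripper":0},
    {"dp":[0.005,0.12,0],"twist":[0,0,0],"gripper":0},
    {"dp":[0.005,0.13,0],"twist":[0,0,0],"gripper":0},
    {"dp":[0.006,0.14,0],"twist":[0,0,0],"gripper":0},
    {"dp":[0.006,0.15,0],"twist":[0,0,0],"gripper":0},
  ],
)

```text
time_s: 7.6
position: [0.4978, -0.1131, 0.0192]
tool_rot: [0.721, 0.693, 0.0, 0.0]
contact_force: [-0.1, 0.1, 0.6]
width: 0.0006
grip_force: 0.2
```

Request:
servo_tool(
  plan=[
    {"dp":[0,0.01,0],"twist":[0,0,0],"gripper":0},
    {"dp":[0.001,0.02,0],"twist":[0,0,0],"gripper":0},
    {"dp":[0.001,0.03,0],"twist":[0,0,0],"gripper":0},
    {"dp":[0.002,0.04,0],"twist":[0,0,0],"gripper":0},
    {"dp":[0.002,0.05,0],"twist":[0,0,0],"gripper":0},
    {"dp":[0.002,0.06,0],"twist":[0,0,0],"gripper":0},
  ],
)

```text
time_s: 8.2
position: [0.498, -0.1058, 0.0192]
tool_rot: [0.721, 0.693, 0.0, 0.0]
contact_force: [-0.4, -1.2, -0.1]
width: 0.0004
grip_force: 0.2
```

Request:
servo_tool(
  plan=[
    {"dp":[0,0.005,0],"twist":[0,0,0],"gripper":0},
    {"dp":[0,0.01,0],"twist":[0,0,0],"gripper":0},
    {"dp":[0.001,0.015,0],"twist":[0,0,0],"gripper":0},
    {"dp":[0.001,0.02,0],"twist":[0,0,0],"gripper":0},
  ],
)

```text
time_s: 8.6
position: [0.4981, -0.1034, 0.0192]
tool_rot: [0.721, 0.693, 0.0, 0.0]
contact_force: [-0.7, -1.0, -0.8]
width: 0.0005
grip_force: 0.3
```

Request:
servo_tool(
  plan=[
    {"dp":[0,0.004,0],"twist":[0,0,0],"gripper":0},
    {"dp":[0,0.008,0],"twist":[0,0,0],"gripper":0},
  ],
)

```text
time_s: 8.8
position: [0.4981, -0.1025, 0.0191]
tool_rot: [0.721, 0.693, 0.0, 0.0]
contact_force: [-0.4, -0.9, 0.1]
width: 0.0004
grip_force: 0.3
```

Request:
servo_tool(
  plan=[
    {"dp":[0,0.004,0],"twist":[0,0,0],"gripper":0},
    {"dp":[0,0.004,0],"twist":[0,0,0],"gripper":0},
  ],
)

```text
time_s: 9.0
position: [0.4981, -0.102, 0.0191]
tool_rot: [0.721, 0.693, 0.0, 0.0]
contact_force: [-0.7, -0.7, 0.0]
width: 0.0004
grip_force: 0.1
```

Request:
servo_tool(
  plan=[
    {"dp":[0,0.004,0],"twist":[0,0,0],"gripper":0},
    {"dp":[0,0.004,0],"twist":[0,0,0],"gripper":0},
  ],
)

```text
time_s: 9.2
position: [0.498, -0.1018, 0.0191]
tool_rot: [0.721, 0.693, -0.0, 0.0]
contact_force: [-1.2, -2.2, 0.8]
width: 0.0004
grip_force: 1.6
```

Request:
servo_tool(
  plan=[
    {"dp":[0,0.003,0],"twist":[0,0,0],"gripper":0},
    {"dp":[0,0.003,0],"twist":[0,0,0],"gripper":0},
  ],
)

```text
time_s: 9.4
position: [0.498, -0.1018, 0.0192]
tool_rot: [0.721, 0.693, -0.0, 0.0]
contact_force: [-1.7, -4.5, 0.5]
width: 0.0007
grip_force: 2.7
```

Request:
servo_tool(
  plan=[
    {"dp":[0,0.003,0],"twist":[0,0,0],"gripper":0},
    {"dp":[0,0.003,0],"twist":[0,0,0],"gripper":0},
  ],
)

```text
time_s: 9.6
position: [0.498, -0.1017, 0.0192]
tool_rot: [0.721, 0.693, -0.0, 0.0]
contact_force: [-3.0, -6.9, -0.2]
width: 0.0007
grip_force: 3.5
```

Request:
servo_tool(
  plan=[
    {"dp":[0,-0.02,0],"twist":[0,0,0],"gripper":0},
    {"dp":[-0.004,-0.1,0],"twist":[0,0,0],"gripper":0},
    {"dp":[-0.01,-0.25,0],"twist":[0,0,0],"gripper":0},
    {"dp":[-0.01,-0.25,0.3],"twist":[0,0,0],"gripper":0},
    {"dp":[-0.01,-0.25,0.7],"twist":[0,0,0],"gripper":0},
    {"dp":[-0.01,-0.25,1],"twist":[0,0,0],"gripper":0},
    {"dp":[-0.01,-0.25,1],"twist":[0,0,0],"gripper":0},
  ],
)

```text
time_s: 10.3
position: [0.4997, -0.1322, 0.1442]
tool_rot: [0.721, 0.693, 0.002, 0.005]
contact_force: [0.4, 0.4, -0.2]
width: 0.0003
grip_force: 0.0
```

Request:
servo_tool(
  plan=[
    {"dp":[0,0,0.4],"twist":[0,0,0],"gripper":0},
    {"dp":[0,0,0.8],"twist":[0,0,0],"gripper":0},
    {"dp":[0,0,1],"twist":[0,0,0],"gripper":0},
    {"dp":[0,0,1],"twist":[0,0,0],"gripper":0},
  ],
)

```text
time_s: 10.7
position: [0.4984, -0.1315, 0.2623]
tool_rot: [0.721, 0.693, 0.002, 0.003]
contact_force: [-0.7, 0.2, -0.1]
width: 0.0004
grip_force: 0.0
```

Request:
servo_tool(
  plan=[
    {"dp":[0.02,0.4,0],"twist":[0,0,0],"gripper":0},
    {"dp":[0.03,0.8,0],"twist":[0,0,0],"gripper":0},
    {"dp":[0.04,1,0],"twist":[0,0,0],"gripper":0},
    {"dp":[0.04,1,0],"twist":[0,0,0],"gripper":0},
  ],
)

```text
time_s: 11.1
position: [0.5009, -0.008, 0.2573]
tool_rot: [0.72, 0.694, -0.001, -0.002]
contact_force: [-0.1, 0.2, 0.1]
width: 0.0008
grip_force: 0.0
```

```bash
cat >> h.py <<'E'
O=np.array([.50214,-.01165]);D=np.array([.04095,.99916])
def st():
    s=arm.get_state();w=s['position'];f=s['contact_force'];x=(w[:2]-O)@D
    print('t',round(s['time_s'],2),'world',w.round(4),'fix x,z',x.round(4),w[2].round(4),'lat',((w[:2]-O)@[-D[1],D[0]]).round(4),'F x,z',(f[:2]@D).round(1),f[2].round(1))
    return x,w[2]
E
python3 - <<'E'
from h import *
st()
r=.110
for f in [1.1,1.0,.9,.8,.7,.6,.5,.4,.3,.2,.1,.05,0]:
    c,s=np.cos(f),np.sin(f);print(f,round(.062+r*c-.01*s-.0095,4),round(.062+r*s+.01*c,4))
snap('side','s2');snap('top','t2')
cv2.imwrite('pics/c2.png',cv2.resize(cv2.imread('pics/s2.png')[190:320,230:390],(640,520),interpolation=2))
E
```

```text
t 11.1 world [ 0.5009 -0.008   0.2573] fix x,z 0.0036 0.2573 lat 0.0014 F x,z 0.1 0.1
1.1 0.0935 0.1646
1.0 0.1035 0.16
0.9 0.113 0.1544
0.8 0.122 0.1479
0.7 0.1302 0.1405
0.6 0.1376 0.1324
0.5 0.1442 0.1235
0.4 0.1499 0.114
0.3 0.1546 0.1041
0.2 0.1583 0.0937
0.1 0.161 0.0829
0.05 0.1619 0.0775
0 0.1625 0.072
```

View pics/c2.png

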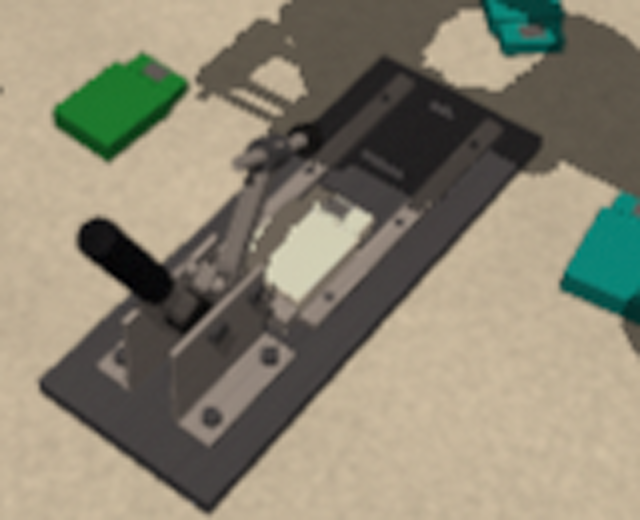

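The case front meets the stop at about (280,315), and the handle is still up at (100,235). Next I bring the tool behind the handle.

Request:
servo_tool(
  plan=[
    {"dp":[0.02,0.3,0],"twist":[0,0,0],"gripper":0},
    {"dp":[0.03,0.57,0],"twist":[0,0,0],"gripper":0},
    {"dp":[0.03,0.57,-0.3],"twist":[0,0,0],"gripper":0},
    {"dp":[0.03,0.57,-0.6],"twist":[0,0,0],"gripper":0},
    {"dp":[0.03,0.57,-0.76],"twist":[0,0,0],"gripper":0},
    {"dp":[0.03,0.57,-0.76],"twist":[0,0,0],"gripper":0},
    {"dp":[0.03,0.57,-0.76],"twist":[0,0,0],"gripper":0},
  ],
)

```text
time_s: 11.9
position: [0.5056, 0.0566, 0.1679]
tool_rot: [0.721, 0.693, -0.0, -0.0]
contact_force: [1.9, 1.2, 0.6]
width: 0.0003
grip_force: 0.0
```

```bash
python3 -c "
from h import *
st()"
```

```text
t 11.9 world [0.5056 0.0566 0.1679] fix x,z 0.0683 0.1679 lat -0.0006 F x,z 1.3 0.6
```

Request:
servo_tool(
  plan=[
    {"dp":[0.002,0.04,-0.01],"twist":[0,0,0],"gripper":0},
    {"dp":[0.004,0.08,-0.02],"twist":[0,0,0],"gripper":0},
    {"dp":[0.005,0.12,-0.03],"twist":[0,0,0],"gripper":0},
    {"dp":[0.006,0.15,-0.03],"twist":[0,0,0],"gripper":0},
    {"dp":[0.007,0.17,-0.03],"twist":[0,0,0],"gripper":0},
    {"dp":[0.008,0.19,-0.03],"twist":[0,0,0],"gripper":0},
    {"dp":[0.008,0.2,-0.03],"twist":[0,0,0],"gripper":0},
    {"dp":[0.008,0.21,-0.03],"twist":[0,0,0],"gripper":0},
  ],
)

```text
time_s: 12.7
position: [0.5063, 0.0829, 0.1644]
tool_rot: [0.721, 0.693, 0.0, 0.0]
contact_force: [0.0, -0.2, -0.2]
width: 0.0004
grip_force: 0.1
```

Request:
servo_tool(
  plan=[
    {"dp":[0,0.02,-0.01],"twist":[0,0,0],"gripper":0},
    {"dp":[0.001,0.04,-0.02],"twist":[0,0,0],"gripper":0},
    {"dp":[0.002,0.06,-0.03],"twist":[0,0,0],"gripper":0},
  ],
)

```text
time_s: 13.0
position: [0.5067, 0.0898, 0.1608]
tool_rot: [0.721, 0.693, -0.0, 0.0]
contact_force: [-0.5, -3.4, 2.7]
width: 0.0004
grip_force: 1.9
```

```bash
python3 -c "
from h import *
st()"
```

```text
t 13.0 world [0.5067 0.0898 0.1608] fix x,z 0.1015 0.1608 lat -0.0004 F x,z -3.4 2.7
```

Request:
servo_tool(
  plan=[
    {"dp":[0.001,0.025,-0.013],"twist":[0,0,0],"gripper":0},
    {"dp":[0.002,0.05,-0.027],"twist":[0,0,0],"gripper":0},
    {"dp":[0.003,0.075,-0.04],"twist":[0,0,0],"gripper":0},
    {"dp":[0.004,0.096,-0.053],"twist":[0,0,0],"gripper":0},
  ],
)

```text
time_s: 13.4
position: [0.5071, 0.1015, 0.1543]
tool_rot: [0.721, 0.693, -0.0, 0.0]
contact_force: [-0.4, -4.2, 3.3]
width: 0.0007
grip_force: 2.7
```

Request:
servo_tool(
  plan=[
    {"dp":[0.001,0.02,-0.014],"twist":[0,0,0],"gripper":0},
    {"dp":[0.002,0.04,-0.028],"twist":[0,0,0],"gripper":0},
    {"dp":[0.002,0.058,-0.042],"twist":[0,0,0],"gripper":0},
    {"dp":[0.003,0.075,-0.054],"twist":[0,0,0],"gripper":0},
  ],
)

```text
time_s: 13.8
position: [0.5074, 0.1106, 0.1479]
tool_rot: [0.721, 0.693, 0.0, 0.0]
contact_force: [-0.1, -4.3, 4.3]
width: 0.0003
grip_force: 3.2
```

```bash
cat >> h.py <<'E'
def phi():
    from scipy.optimize import brentq
    x,z=st();s=arm.get_state();f=s['contact_force']
    cx,cz=x+.0095-.062,z-.062
    p=np.arctan2(cz,cx)-np.arcsin(.01/np.hypot(cx,cz)) 
    if p<0: cx-=.019;p=np.arctan2(cz,cx)-np.arcsin(.01/np.hypot(cx,cz))
    fx=f[:2]@D;N=-fx*np.sin(p)+f[2]*np.cos(p);r=np.hypot(cx,cz)
    tq=-(cx*f[2]-cz*fx) # torque of reaction on tool about pivot
    print('phi',p.round(3),'r',r.round(3),'N',N.round(1),'bend~',(abs(tq)/6.5).round(3),'crank~',(1.1-p-abs(tq)/6.5).round(3))
E
python3 -c "
from h import *
phi()"
```

```text
t 13.8 world [0.5074 0.1106 0.1479] fix x,z 0.1224 0.1479 lat -0.0003 F x,z -4.3 4.3
phi 0.797 r 0.111 N 6.1 bend~ 0.103 crank~ 0.199
```

Request:
servo_tool(
  plan=[
    {"dp":[0.001,0.022,-0.02],"twist":[0,0,0],"gripper":0},
    {"dp":[0.002,0.043,-0.04],"twist":[0,0,0],"gripper":0},
    {"dp":[0.003,0.065,-0.062],"twist":[0,0,0],"gripper":0},
    {"dp":[0.004,0.086,-0.084],"twist":[0,0,0],"gripper":0},
    {"dp":[0.004,0.107,-0.106],"twist":[0,0,0],"gripper":0},
    {"dp":[0.005,0.127,-0.129],"twist":[0,0,0],"gripper":0},
  ],
)

```text
time_s: 14.4
position: [0.5083, 0.1258, 0.1328]
tool_rot: [0.721, 0.693, 0.0, 0.001]
contact_force: [-0.8, -6.3, 8.3]
width: 0.0007
grip_force: 5.0
```

```bash
python3 -c "
from h import *
phi()"
```

```text
t 14.4 world [0.5083 0.1258 0.1328] fix x,z 0.1376 0.1328 lat -0.0005 F x,z -6.3 8.3
phi 0.604 r 0.111 N 10.4 bend~ 0.177 crank~ 0.319
```

Request:
servo_tool(
  plan=[
    {"dp":[0.001,0.018,-0.025],"twist":[0,0,0],"gripper":0},
    {"dp":[0.002,0.037,-0.05],"twist":[0,0,0],"gripper":0},
    {"dp":[0.002,0.055,-0.078],"twist":[0,0,0],"gripper":0},
  ],
)

```text
time_s: 14.7
position: [0.5087, 0.1324, 0.1238]
tool_rot: [0.721, 0.693, 0.001, 0.001]
contact_force: [-1.1, -5.2, 10.5]
width: 0.0005
grip_force: 6.0
```

Request:
servo_tool(
  plan=[
    {"dp":[0,0.016,-0.026],"twist":[0,0,0],"gripper":0},
    {"dp":[0.001,0.032,-0.052],"twist":[0,0,0],"gripper":0},
    {"dp":[0.002,0.047,-0.079],"twist":[0,0,0],"gripper":0},
  ],
)

```text
time_s: 15.0
position: [0.5091, 0.138, 0.1145]
tool_rot: [0.721, 0.693, 0.001, 0.001]
contact_force: [-1.6, -6.1, 11.0]
width: 0.0002
grip_force: 6.7
```

```bash
python3 -c "
from h import *
phi()"
```

```text
t 15.0 world [0.5091 0.138  0.1145] fix x,z 0.1498 0.1145 lat -0.0008 F x,z -6.1 11.0
phi 0.404 r 0.111 N 12.5 bend~ 0.213 crank~ 0.483
```

Request:
servo_tool(
  plan=[
    {"dp":[0,0.014,-0.029],"twist":[0,0,0],"gripper":0},
    {"dp":[0.001,0.027,-0.058],"twist":[0,0,0],"gripper":0},
    {"dp":[0.001,0.04,-0.087],"twist":[0,0,0],"gripper":0},
  ],
)

```text
time_s: 15.3
position: [0.5093, 0.1428, 0.1042]
tool_rot: [0.721, 0.693, 0.001, 0.001]
contact_force: [-1.0, -6.6, 12.0]
width: 0.0004
grip_force: 7.1
```

Request:
servo_tool(
  plan=[
    {"dp":[0,0.01,-0.029],"twist":[0,0,0],"gripper":0},
    {"dp":[0.001,0.021,-0.058],"twist":[0,0,0],"gripper":0},
    {"dp":[0.001,0.031,-0.087],"twist":[0,0,0],"gripper":0},
  ],
)

```text
time_s: 15.6
position: [0.5094, 0.1465, 0.0937]
tool_rot: [0.721, 0.693, 0.001, 0.001]
contact_force: [-1.1, -6.8, 11.6]
width: 0.0004
grip_force: 6.7
```

```bash
python3 -c "
from h import *
phi()"
```

```text
t 15.6 world [0.5094 0.1465 0.0937] fix x,z 0.1583 0.0937 lat -0.0008 F x,z -6.8 11.6
phi 0.2 r 0.11 N 12.7 bend~ 0.221 crank~ 0.679
```

Request:
servo_tool(
  plan=[
    {"dp":[0,0.008,-0.03],"twist":[0,0,0],"gripper":0},
    {"dp":[0,0.015,-0.06],"twist":[0,0,0],"gripper":0},
    {"dp":[0.001,0.022,-0.09],"twist":[0,0,0],"gripper":0},
  ],
)

```text
time_s: 15.9
position: [0.5093, 0.1491, 0.0825]
tool_rot: [0.721, 0.693, 0.001, 0.001]
contact_force: [-0.8, -6.8, 8.7]
width: 0.0004
grip_force: 5.1
```

Request:
servo_tool(
  plan=[
    {"dp":[0,0.004,-0.03],"twist":[0,0,0],"gripper":0},
    {"dp":[0,0.008,-0.06],"twist":[0,0,0],"gripper":0},
    {"dp":[0,0.012,-0.09],"twist":[0,0,0],"gripper":0},
  ],
)

```text
time_s: 16.2
position: [0.5093, 0.1507, 0.0716]
tool_rot: [0.721, 0.693, 0.001, 0.0]
contact_force: [1.1, -4.4, 7.9]
width: 0.0005
grip_force: 3.8
```

```bash
python3 -c "
from h import *
phi()"
```

```text
t 16.2 world [0.5093 0.1507 0.0716] fix x,z 0.1625 0.0716 lat -0.0005 F x,z -4.4 7.9
phi -0.005 r 0.091 N 7.9 bend~ 0.117 crank~ 0.988
```

Request:
servo_tool(
  plan=[
    {"dp":[0,0,-0.02],"twist":[0,0,0],"gripper":0},
    {"dp":[0,0,-0.04],"twist":[0,0,0],"gripper":0},
    {"dp":[0,0,-0.04],"twist":[0,0,0],"gripper":0},
  ],
)

```text
time_s: 16.5
position: [0.5091, 0.1511, 0.0663]
tool_rot: [0.721, 0.693, 0.001, 0.0]
contact_force: [1.1, -3.5, 4.9]
width: 0.0001
grip_force: 2.8
```

Request:
servo_tool(
  plan=[
    {"dp":[0,0,-0.015],"twist":[0,0,0],"gripper":0},
    {"dp":[0,0,-0.03],"twist":[0,0,0],"gripper":0},
    {"dp":[0,0,-0.03],"twist":[0,0,0],"gripper":0},
  ],
)

```text
time_s: 16.8
position: [0.5093, 0.1512, 0.0631]
tool_rot: [0.721, 0.693, 0.001, 0.0]
contact_force: [1.7, -2.2, 8.7]
width: 0.0008
grip_force: 4.0
```

```bash
python3 -c "
from h import *
phi()"
```

```text
t 16.8 world [0.5093 0.1512 0.0631] fix x,z 0.163 0.0631 lat -0.0005 F x,z -2.1 8.7
phi -0.097 r 0.092 N 8.5 bend~ 0.123 crank~ 1.074
```

Request:
servo_tool(
  plan=[
    {"dp":[0,0,-0.015],"twist":[0,0,0],"gripper":0},
    {"dp":[0,0,-0.03],"twist":[0,0,0],"gripper":0},
    {"dp":[0,0,-0.03],"twist":[0,0,0],"gripper":0},
    {"dp":[0,0,-0.03],"twist":[0,0,0],"gripper":0},
  ],
)

```text
time_s: 17.2
position: [0.5095, 0.1512, 0.06]
tool_rot: [0.721, 0.693, 0.001, 0.0]
contact_force: [-0.3, -2.8, 11.2]
width: 0.0001
grip_force: 5.1
```

```bash
python3 -c "
from h import *
phi()"
```

```text
t 17.2 world [0.5095 0.1512 0.06  ] fix x,z 0.163 0.06 lat -0.0007 F x,z -2.8 11.2
phi -0.131 r 0.092 N 10.8 bend~ 0.157 crank~ 1.074
```

The crank estimate stays put while only the bush bends, so the crank is on its stop. I'll release slowly and look.

Request:
servo_tool(
  plan=[
    {"dp":[0,0,0.03],"twist":[0,0,0],"gripper":0},
    {"dp":[0,0,0.06],"twist":[0,0,0],"gripper":0},
    {"dp":[0,0,0.1],"twist":[0,0,0],"gripper":0},
    {"dp":[0,0,0.14],"twist":[0,0,0],"gripper":0},
    {"dp":[0,0,0.2],"twist":[0,0,0],"gripper":0},
    {"dp":[0,0,0.4],"twist":[0,0,0],"gripper":0},
    {"dp":[0,0,0.8],"twist":[0,0,0],"gripper":0},
    {"dp":[0,0,1],"twist":[0,0,0],"gripper":0},
  ],
)

```text
time_s: 18.0
position: [0.5095, 0.1513, 0.1823]
tool_rot: [0.721, 0.693, 0.002, 0.001]
contact_force: [0.3, -0.3, -0.4]
width: 0.0001
grip_force: 0.0
```

Request:
servo_tool(
  plan=[
    {"dp":[-0.3,0.4,0.3],"twist":[0,0,0],"gripper":0},
    {"dp":[-0.6,0.8,0.5],"twist":[0,0,0],"gripper":0},
    {"dp":[-0.6,1,0.5],"twist":[0,0,0],"gripper":0},
    {"dp":[-0.6,1,0.5],"twist":[0,0,0],"gripper":0},
    {"dp":[-0.6,1,0.5],"twist":[0,0,0],"gripper":0},
  ],
)

```text
time_s: 18.5
position: [0.4359, 0.2718, 0.2393]
tool_rot: [0.72, 0.694, 0.0, -0.0]
contact_force: [0.1, -0.1, 0.5]
width: 0.0005
grip_force: 0.0
```

```bash
python3 - <<'E'
from h import *
st();snap('side','s3');snap('top','t3')
a=cv2.imread('pics/t3.png')[205:290,210:370];b=cv2.imread('pics/s3.png')[190:320,230:390]
cv2.imwrite('pics/c3.png',np.vstack([cv2.resize(a,(480,255),interpolation=2),cv2.resize(b,(480,340),interpolation=2)]))
p,W=pts('t3')
for n,q in dict(armtop=None).items():pass
X=(W[...,:2]-O)@D;Y=(W[...,:2]-O)@np.array([-D[1],D[0]])
for lo in range(-60,210,15):
    m=(X*1e3>lo)&(X*1e3<lo+15)&(abs(Y)<.008)
    if m.any():print(lo,int(m.sum()),np.nanpercentile(W[...,2][m],[50,90]).round(4))
E
```

```text
t 18.5 world [0.4359 0.2718 0.2393] fix x,z 0.2805 0.2393 lat 0.0777 F x,z -0.1 0.5
-60 45 [0.042  0.0795]
-45 51 [0.0733 0.0956]
-30 51 [0.0695 0.0747]
-15 48 [0.0693 0.0731]
0 46 [0.0683 0.0724]
15 55 [0.0713 0.0912]
30 35 [0.0787 0.0875]
45 36 [0.0678 0.0769]
60 49 [0.0705 0.0742]
75 44 [0.0679 0.074 ]
90 46 [0.0673 0.0712]
105 63 [0.0669 0.0732]
120 58 [0.0703 0.0749]
135 58 [0.07   0.0757]
150 58 [0.0711 0.0756]
165 58 [0.0728 0.0766]
180 61 [0.0707 0.077 ]
195 24 [0.0008 0.0713]
```

View pics/c3.png

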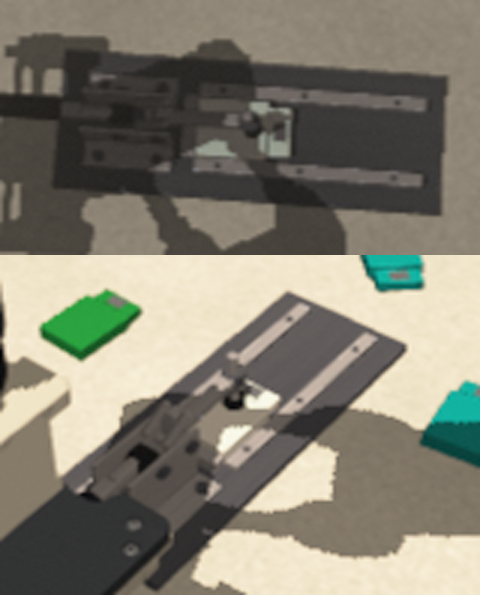

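The clamp arm lies level with its pad on the case, the handle is level at about 0.04 rad, and the robot is clear. Handing in.

```bash
python3 -c "
from bench import arm
print(arm.close_job())"
```

```text
the job is handed in; nothing more can be done
None
```

The job is handed in, though no verdict came back: the case is fully home against the stop (pushed with about 7 N), the clamp is shut on its stop with its pad on the case, the handle bent to about 0.22 rad at most, and the robot is clear.

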